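# Pump up the disinfectant sprayer

## Task

Pump up the disinfectant pressure sprayer on the blood-drawing trolley: press the black knob on its top all the way down with your fingertips and let it spring back up, again and again, until the steel pressure pin beside the head has popped fully out. Leave the sprayer upright where it stands with the knob up: do not pick it up or drag it about, do not press the spray lever, and leave the other things in peace.

Things in the scene. Friction and masses are not known exactly. Their poses are not given: they have to be found in the camera images.
- sprayer: pump-up disinfectant pressure sprayer, loose, upright, about 1.4 kg: white tank 116 mm wide, 176 high, black collar, grey head, brass nozzle to its -x (100 mm from the axis), black loop grip to its +x (95 mm). Origin: centre of the underside; z up the axis, with the pump knob on it. The pin stands 42 mm off the axis to +y, the spray lever over the grip, 33 to 92 mm off to +x
- knob_top (a point): centre of the flat top of the black mushroom-shaped pump knob (44 mm wide, the highest part of the sprayer); 288 mm above the table when up, 252 mm when right down; it moves with the knob
- pump (a joint): travel of the pump knob in m: 0 = up, 0.036 = right down on its stop; 0.030 or more makes a full stroke. A spring lifts it in about 0.5 s; pushing takes 4 N at the top, 10 N at the bottom, a few N more when quick. Only downward strokes pump, in proportion to their depth. The pin needs 4 to 7 full strokes (the last at least 23 mm deep); more do no harm
- press_pin (a joint): how far the pressure pin has come out, in m: 0 to 0.006 at the start, 0.018 = fully out, where it stays. A full stroke brings it out by 2.4 to 3.2 mm (the first and last may give less); it stays where it is between strokes
- pin_tip (a point): centre of the top of the pressure pin, a plain steel pin 9 mm thick in a round grey guide beside the head, 42 mm from the pump's axis; 228 to 235 mm above the table at the start and 246 mm when fully out, lower than the knob when that is down
- spray_lever (a joint): the thumb lever that sprays, in rad: 0 = untouched, 0.18 = pressed right down; spring loaded. Its top is at most 230 mm above the table, lower than the knob when that is down
- sharps_tub: small yellow sharps tub with a red lid, 118 mm wide, 142 mm high; loose bystander; origin at the centre of its underside
- swab_jar: glass jar of cotton swabs with a steel lid and small knob, 110 mm wide, 139 mm high; loose bystander; origin at the centre of its underside
- wash_bottle: slim white squeeze bottle with a pointed spout, 58 mm wide, 173 mm high; loose bystander; origin at the centre of its underside
- tape_roll: roll of tape lying flat, 68 mm wide, 25 mm high; loose bystander; origin at the centre of its underside
- gel_bottle: clear hand-gel bottle with a small white dispenser head, 48 x 62 mm, 166 mm high; loose bystander; origin at the centre of its underside
- kidney_dish: steel kidney dish, 235 mm long, 38 mm high; loose bystander; origin at the centre of its underside
- tube_rack: white rack full of capped blood tubes, 100 x 200 mm, 102 mm high; loose bystander; origin at the centre of its underside

How it is judged:
By the outcome, as a careful person would: the job done as asked, in the order asked, and still so for the second after the job is handed in, with the robot touching nothing.
It also fails if it takes over 51 s, if anything falls off the work surface, if the arm or the gripper's body presses on something with over 40 N, if the wrist force passes 120 N, or if a joint passes its speed limit or range.

## Robot

A 6-joint arm with a two-finger parallel gripper is mounted at the origin on the work surface. World frame = base frame: x ahead of the robot, y to its left, z up, the work surface at z = 0. Lengths are in m, angles in rad, forces in N, time in s.
With the tool pointing down it reaches from about 0.4 to 0.825 m from the base axis. Payload 7 kg.
Tool frame: the origin (TCP) lies on the centre line of the jaws, within the pads' length; the fingertips stand 22 mm ahead of it and the grasp point (between the pads) lies 3 mm ahead of it; z points along the fingers, y is the line along which they close (so a half turn about z gives the same grasp; the last joint's range is limited). The gripper opens to 88 mm and grips with 3 to 60 N. Pads are 19 mm wide; open, the fingers measure 130 mm over their backs; the gripper's body (78 mm by 193 mm) begins 47 mm behind the grasp point.
Start: joints at [1.448, 0.359, 0.012, 0, -1.224, -0.288], TCP at [0.27, 0.619, 0.249] pointing down, gripper open.
Joint ranges: [-3.07, 3.07], [-1.43, 2.12], [-1.02, 1.25], [-3.03, 1.67], [-3.05, -0], [-3.03, 3.03]. Speed limits (rad/s): [2.39, 2.39, 3.01, 3.14, 3.14, 3.14].

## Interface

Orientations are given as [roll, pitch, yaw] about the fixed x, y, z axes, in that order (R = Rz(yaw) Ry(pitch) Rx(roll)).
In Python, from station import monitor, viewer, order gives the robot as it stands. The module is installed in compiled form; this text tells all that it offers.
- The arm moves only by the tool servo_tool, never from a script. Its argument "targets" is a list of rows, each an object with "angular": the turn, a rotation vector about the tool's x, y, z in degrees, a list of three; "xyz": the shift along the tool's x, y, z in cm, a list of three; "claw": the finger opening in cm, from 0 to 8.76. A call has 1 to 20 rows; each row shifts and turns the commanded pose from where the row before left it, along the tool's axes as they then stand; what a row does not reach is not made up. A row lasts 1/10 s, in which the tool goes at most 50 mm and 8.59 degrees, less where a joint would pass 70% of its speed; a pose out of reach is approached as far as the arm can. A call is refused whole if a number of a shift passes 5 or a number of a turn 8.59, either way. A call with a gripper value outside its range is refused whole. The fingers move at their own pace and stop on an object; "force" is the grip in N (left out, the last holds). Time passes only in rows, so rows that do not move let the fingers close. It gives the time, the measured TCP pose, the force, the opening and the grip force at its end, in the units of the state.
- monitor.get_state(): the state, without advancing time (a new reading comes with each control period).
- viewer.grab_frame(name): name is "scene" or "top"; returns a dict with "color" (420x560x3 uint8, blue, green, red), "fovy" (degrees; the focal length in pixels is half the picture's height over the tangent of half this angle, whatever the lens; pixels are square), "cx", "cy" (the principal point, pixels), "R" (3x3) and "t" (3): a world point X has camera coordinates R X + t. Camera axes: x right, y down, z forward; pixel columns grow to the right and rows downward; lengths in m; the calibration is good to about 2 mm. A picture is of the moment at which its call begins. There is no depth.
- order.job_done(): hands the job in; it is judged then, once.
The state is a dict: "t": time; "q": joint angles; "qd": joint speeds; "joint_efforts": joint torques, N m; "eef_pos": TCP position; "ee_rot": TCP orientation; "force": force on the tool from outside, world axes, zero at the start; "moment": the same for the moment, N m; "width": finger opening in m; "gripper_force": force on a finger pad.
Only numpy, scipy, OpenCV 4.12 (cv2) and the standard library are available. Lean on these libraries where they do the work, as an engineer would, in place of code of your own. Each camera call takes 0.05 s, during which the arm holds its last target. There are 200 camera calls.

## Working session

There is one attempt and no reset: what is moved stays moved. The work goes in short steps, Python scripts to look and compute and a tool call to move; the robot and the scene stay as the last step left them, time stands still between calls to the robot, and variables do not carry over. Pictures are saved under pics/ and viewed, at most 10 in all, crops included, and the job is handed in when it is done.

Besides the shell and the picture viewer there is one more tool, called after "Request:" as name(argument=value, ...), one argument or row to a line, values as JSON. servo_tool: Moves the arm, as the interface text tells. Its arguments: {"type":"object","properties":{"targets":{"type":"array"},"force":{"type":"number"}},"required":["targets"]}

```bash
mkdir -p pics
python3 - <<'E'
from station import monitor, viewer
import cv2,pickle
s=monitor.get_state();print({k:s[k] for k in('t','eef_pos','ee_rot','force','width')})
d={n:viewer.grab_frame(n) for n in('scene','top')}
for n in d:
    cv2.imwrite(f'pics/{n}0.png',d[n]['color']);print(n,d[n]['fovy'],d[n]['cx'],d[n]['cy'],d[n]['R'],d[n]['t'])
pickle.dump(d,open('d0.pkl','wb'))
E
```

```text
{'t': 0.0, 'eef_pos': array([0.26940187, 0.61841106, 0.24762967]), 'ee_rot': array([ 3.13995368e+00, -1.49141997e-04, -4.10911290e-01]), 'force': array([-1.0027968 , -0.17010703,  0.01733008]), 'width': 0.08790143199774866}
scene 47.831141582833354 279.3502362408159 201.89849175725112 [[-0.80634826  0.5913607   0.00974711]
 [ 0.48739784  0.67374499 -0.55543769]
 [-0.33503109 -0.4431255  -0.83150103]] [ 0.41324999 -0.17371278  1.61712661]
top 43.83418589036011 284.7986143533618 217.20642918976938 [[-0.00226037 -0.99999179 -0.00336361]
 [-0.99657414  0.0025307  -0.08266548]
 [ 0.08267331  0.00316523 -0.99657168]] [0.0050627  0.54188952 2.05584338]
```

View pics/scene0.png

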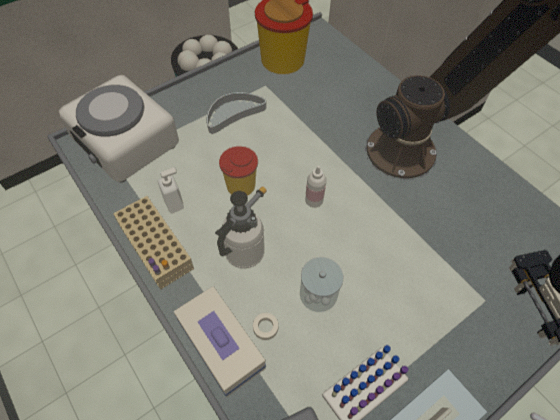

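View pics/top0.png

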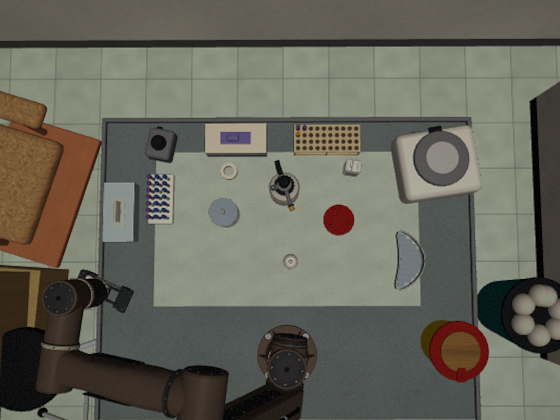

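The scene view shows the sprayer at about (242,235) with its knob near (239,199). In the top view the knob is near (284,182), the nozzle points to (292,209) and the grip to (278,163). I'll enlarge both.

Run:
```python
import cv2,pickle,numpy as np
d=pickle.load(open('d0.pkl','rb'))
a=d['scene']['color'][175:275,195:295];b=d['top']['color'][150:220,250:320]
cv2.imwrite('pics/crop1.png',np.hstack([cv2.resize(a,(400,400),interpolation=2),cv2.resize(b,(400,400),interpolation=2)]))
```

```text
(no output)
```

View pics/crop1.png

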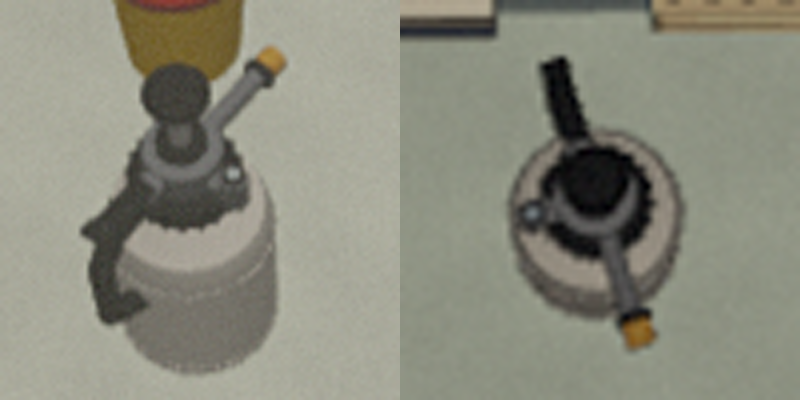

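```bash
cat > h.py <<'E'
import numpy as np
from scipy.spatial.transform import Rotation as Ro
def ray(f,u,v):
    h=f['color'].shape[0];F=h/2/np.tan(np.radians(f['fovy'])/2)
    R=np.array(f['R']);return -R.T@np.array(f['t']),R.T@np.array([(u-f['cx'])/F,(v-f['cy'])/F,1])
def plane(f,u,v,z):
    c,d=ray(f,u,v);return c+d*(z-c[2])/d[2]
def tool(s,X): # shift in tool axes, cm
    return 100*Ro.from_euler('xyz',s['ee_rot']).inv().apply(np.array(X)-s['eef_pos'])
E
python3 - <<'E'
from h import *;import pickle
from station import monitor
d=pickle.load(open('d0.pkl','rb'))
k=[plane(d['scene'],238.6,196.8,.288),plane(d['top'],284.3,181.3,.288)]
print('knob',k,'\npin',plane(d['scene'],253.1,218.4,.231),plane(d['top'],272.9,187.3,.231),'\nnozzle',plane(d['top'],291.5,208.4,.22))
p=(k[0]+k[1])/2;print(tool(monitor.get_state(),[p[0],p[1],.36]))
E
```

```text
knob [array([0.64624941, 0.00926294, 0.288     ]), array([0.64566292, 0.00437537, 0.288     ])] 
pin [0.63440503 0.05087614 0.231     ] [0.6326883  0.04567041 0.231     ] 
nozzle [ 0.55732319 -0.02110866  0.22      ]
[ 58.9529007   41.04881418 -11.16075074]
```

Request:
servo_tool(
  targets=[
    {"angular": [0,0,0],"xyz": [1.5,1,-1],"claw": 0},
    {"angular": [0,0,0],"xyz": [3,2.1,-1.2],"claw": 0},
    {"angular": [0,0,0],"xyz": [3.4,2.4,-1.2],"claw": 0},
    {"angular": [0,0,0],"xyz": [3.4,2.4,-1.2],"claw": 0},
    {"angular": [0,0,0],"xyz": [3.4,2.4,-1.2],"claw": 0},
    {"angular": [0,0,0],"xyz": [3.4,2.4,-1.2],"claw": 0},
    {"angular": [0,0,0],"xyz": [3.4,2.4,-1.2],"claw": 0},
    {"angular": [0,0,0],"xyz": [3.4,2.4,-1.2],"claw": 0},
    {"angular": [0,0,0],"xyz": [3.4,2.4,-1.2],"claw": 0},
    {"angular": [0,0,0],"xyz": [3.4,2.4,-0.6],"claw": 0},
    {"angular": [0,0,0],"xyz": [3.4,2.4,0],"claw": 0},
    {"angular": [0,0,0],"xyz": [3.4,2.4,0],"claw": 0},
    {"angular": [0,0,0],"xyz": [3.4,2.4,0],"claw": 0},
    {"angular": [0,0,0],"xyz": [3.4,2.4,0],"claw": 0},
    {"angular": [0,0,0],"xyz": [3.4,2.4,0],"claw": 0},
    {"angular": [0,0,0],"xyz": [3.4,2.4,0],"claw": 0},
    {"angular": [0,0,0],"xyz": [3.4,2.3,0],"claw": 0},
    {"angular": [0,0,0],"xyz": [2.5,1.7,0],"claw": 0},
    {"angular": [0,0,0],"xyz": [1.0,0.7,0],"claw": 0},
    {"angular": [0,0,0],"xyz": [0,0,0],"claw": 0},
  ],
  force=20,
)

```text
t: 2.1
eef_pos: [0.6453, 0.0018, 0.3601]
ee_rot: [3.141, 0.001, -0.413]
force: [-0.4, 0.4, -0.2]
width: 0.0005
gripper_force: 0.0
```

Run:
```python
from h import *;import cv2
from station import monitor,viewer
s=monitor.get_state();print(s['t'],s['eef_pos'],s['ee_rot'],s['width'],s['force'],tool(s,[.646,.006,.315]))
a=viewer.grab_frame('scene')['color'][130:280,150:350];b=viewer.grab_frame('top')['color'][120:270,220:350]
cv2.imwrite('pics/c2.png',np.hstack([cv2.resize(a,None,fx=2.4,fy=2.4),cv2.resize(b,None,fx=2.4,fy=2.4)]))
```

```text
2.1 [0.64526803 0.0017943  0.36012467] [ 3.14088317e+00  7.62035223e-04 -4.13312351e-01] 0.0005280927998293661 [-0.42488855  0.44430374 -0.20434895] [-0.09844796 -0.41775715  4.51224825]
```

View pics/c2.png

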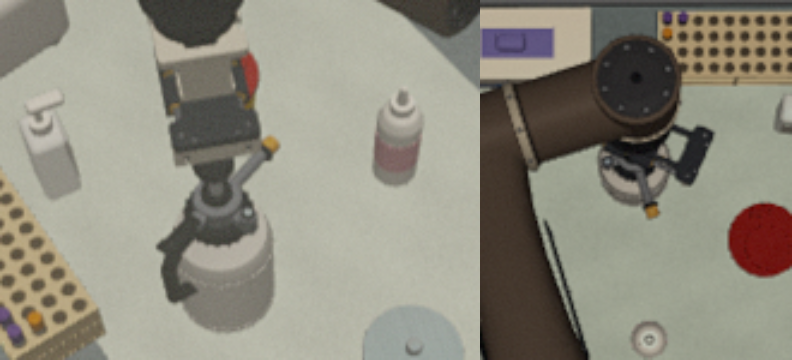

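Request:
servo_tool(
  targets=[
    {"angular": [0,0,0],"xyz": [-0.1,-0.4,1],"claw": 0},
    {"angular": [0,0,0],"xyz": [0,0,2],"claw": 0},
    {"angular": [0,0,0],"xyz": [0,0,1.3],"claw": 0},
    {"angular": [0,0,0],"xyz": [0,0,0],"claw": 0},
    {"angular": [0,0,0],"xyz": [0,0,1],"claw": 0},
    {"angular": [0,0,0],"xyz": [0,0,1],"claw": 0},
    {"angular": [0,0,0],"xyz": [0,0,1],"claw": 0},
    {"angular": [0,0,0],"xyz": [0,0,1.1],"claw": 0},
    {"angular": [0,0,0],"xyz": [0,0,0],"claw": 0},
    {"angular": [0,0,0],"xyz": [0,0,0],"claw": 0},
  ],
)

```text
t: 3.2
eef_pos: [0.6465, 0.0081, 0.2783]
ee_rot: [-3.14, -0.003, -0.41]
force: [-2.5, 2.1, 7.0]
width: 0.0006
gripper_force: 3.7
```

Run:
```python
import cv2,numpy as np
from station import monitor,viewer
s=monitor.get_state();print(s['t'],s['eef_pos'],s['force'],s['moment'])
a=viewer.grab_frame('scene')['color'][150:275,190:300]
cv2.imwrite('pics/c3.png',cv2.resize(a,None,fx=4,fy=4,interpolation=2))
```

```text
3.2 [0.64648952 0.00810635 0.27827202] [-2.49598971  2.1225684   7.02408871] [ 0.70012603  0.93106728 -0.01037873]
```

View pics/c3.png

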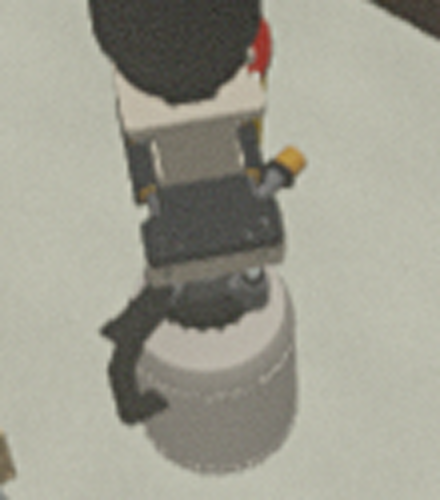

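Request:
servo_tool(
  targets=[
    {"angular": [0,0,0],"xyz": [0,0,0.5],"claw": 0},
    {"angular": [0,0,0],"xyz": [0,0,0],"claw": 0},
    {"angular": [0,0,0],"xyz": [0,0,0],"claw": 0},
  ],
)

```text
t: 3.55
eef_pos: [0.6466, 0.0081, 0.2744]
ee_rot: [-3.14, -0.004, -0.41]
force: [-3.3, 1.6, 10.8]
width: 0.0006
gripper_force: 5.5
```

Request:
servo_tool(
  targets=[
    {"angular": [0,0,0],"xyz": [0,0,-2.2],"claw": 0},
    {"angular": [0,0,0],"xyz": [0,0,-2.3],"claw": 0},
    {"angular": [0,0,0],"xyz": [0,0,0],"claw": 0},
    {"angular": [0,0,0],"xyz": [0,0,0],"claw": 0},
    {"angular": [0,0,0],"xyz": [0,0,0],"claw": 0},
    {"angular": [0,0,0],"xyz": [0,0,0],"claw": 0},
    {"angular": [0,0,0],"xyz": [0,0,1.2],"claw": 0},
    {"angular": [0,0,0],"xyz": [0,0,1.1],"claw": 0},
    {"angular": [0,0,0],"xyz": [0,0,1.1],"claw": 0},
    {"angular": [0,0,0],"xyz": [0,0,1.1],"claw": 0},
    {"angular": [0,0,0],"xyz": [0,0,0],"claw": 0},
    {"angular": [0,0,0],"xyz": [0,0,0],"claw": 0},
  ],
)

```text
t: 4.75
eef_pos: [0.6467, 0.0076, 0.2743]
ee_rot: [-3.14, -0.004, -0.41]
force: [-5.1, 0.8, 17.0]
width: 0.0005
gripper_force: 8.2
```

Run:
```python
from station import monitor
s=monitor.get_state();print(s['t'],s['eef_pos'],s['ee_rot'],s['force'])
```

```text
4.75 [0.64670381 0.007569   0.27425321] [-3.14029065 -0.00401626 -0.40993688] [-5.08866159  0.81785338 17.02184058]
```

Request:
servo_tool(
  targets=[
    {"angular": [0,0,0],"xyz": [0,0,-2.2],"claw": 0},
    {"angular": [0,0,0],"xyz": [0,0,-2.3],"claw": 0},
    {"angular": [0,0,0],"xyz": [0,0,0],"claw": 0},
    {"angular": [0,0,0],"xyz": [0,0,0],"claw": 0},
    {"angular": [0,0,0],"xyz": [0,0,0],"claw": 0},
    {"angular": [0,0,0],"xyz": [0,0,0],"claw": 0},
    {"angular": [0,0,0],"xyz": [0,0,1.2],"claw": 0},
    {"angular": [0,0,0],"xyz": [0,0,1.1],"claw": 0},
    {"angular": [0,0,0],"xyz": [0,0,1.1],"claw": 0},
    {"angular": [0,0,0],"xyz": [0,0,1.1],"claw": 0},
    {"angular": [0,0,0],"xyz": [0,0,0],"claw": 0},
    {"angular": [0,0,0],"xyz": [0,0,-2.2],"claw": 0},
    {"angular": [0,0,0],"xyz": [0,0,-2.3],"claw": 0},
    {"angular": [0,0,0],"xyz": [0,0,-1.5],"claw": 0},
    {"angular": [0,0,0],"xyz": [0,0,0],"claw": 0},
    {"angular": [0,0,0],"xyz": [0,0,0],"claw": 0},
    {"angular": [0,0,0],"xyz": [0,0,0],"claw": 0},
  ],
)

```text
t: 6.45
eef_pos: [0.6453, 0.0077, 0.3298]
ee_rot: [3.14, 0.002, -0.411]
force: [-0.0, -0.1, -0.0]
width: 0.0006
gripper_force: 0.0
```

Run:
```python
import cv2,numpy as np
from station import monitor,viewer
s=monitor.get_state();print(s['t'],s['eef_pos'],s['force'],s['moment'])
a=viewer.grab_frame('scene')['color'][175:275,195:295]
cv2.imwrite('pics/c4.png',np.hstack([cv2.resize(cv2.imread('pics/scene0.png')[175:275,195:295],(400,400),interpolation=2),cv2.resize(a,(400,400),interpolation=2)]))
```

```text
6.45 [0.64529656 0.00768922 0.32984444] [-0.03818565 -0.06547883 -0.00498795] [-0.03072594 -0.01263932 -0.03534179]
```

View pics/c4.png

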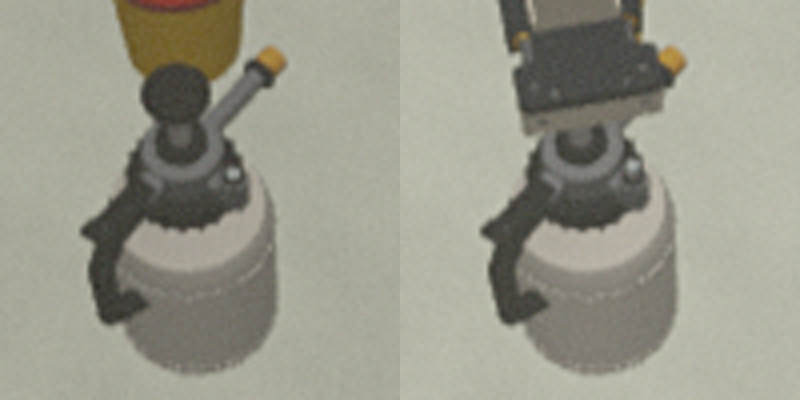

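The pin has risen from row 174 to about 166 in the crop, and the sprayer hasn't shifted. I'll carry on with strokes 4 to 8.

Request:
servo_tool(
  targets=[
    {"angular": [0,0,0],"xyz": [0,0,1.5],"claw": 0},
    {"angular": [0,0,0],"xyz": [0,0,1.2],"claw": 0},
    {"angular": [0,0,0],"xyz": [0,0,1.1],"claw": 0},
    {"angular": [0,0,0],"xyz": [0,0,1.1],"claw": 0},
    {"angular": [0,0,0],"xyz": [0,0,1.1],"claw": 0},
    {"angular": [0,0,0],"xyz": [0,0,0],"claw": 0},
    {"angular": [0,0,0],"xyz": [0,0,0],"claw": 0},
    {"angular": [0,0,0],"xyz": [0,0,-2.2],"claw": 0},
    {"angular": [0,0,0],"xyz": [0,0,-2.3],"claw": 0},
    {"angular": [0,0,0],"xyz": [0,0,0],"claw": 0},
    {"angular": [0,0,0],"xyz": [0,0,0],"claw": 0},
    {"angular": [0,0,0],"xyz": [0,0,0],"claw": 0},
    {"angular": [0,0,0],"xyz": [0,0,0],"claw": 0},
    {"angular": [0,0,0],"xyz": [0,0,1.2],"claw": 0},
    {"angular": [0,0,0],"xyz": [0,0,1.1],"claw": 0},
    {"angular": [0,0,0],"xyz": [0,0,1.1],"claw": 0},
    {"angular": [0,0,0],"xyz": [0,0,1.1],"claw": 0},
    {"angular": [0,0,0],"xyz": [0,0,0],"claw": 0},
    {"angular": [0,0,0],"xyz": [0,0,0],"claw": 0},
  ],
)

```text
t: 8.4
eef_pos: [0.6466, 0.0075, 0.2742]
ee_rot: [-3.14, -0.004, -0.41]
force: [-4.0, 1.0, 16.1]
width: 0.0006
gripper_force: 8.4
```

Request:
servo_tool(
  targets=[
    {"angular": [0,0,0],"xyz": [0,0,-2.2],"claw": 0},
    {"angular": [0,0,0],"xyz": [0,0,-2.3],"claw": 0},
    {"angular": [0,0,0],"xyz": [0,0,0],"claw": 0},
    {"angular": [0,0,0],"xyz": [0,0,0],"claw": 0},
    {"angular": [0,0,0],"xyz": [0,0,0],"claw": 0},
    {"angular": [0,0,0],"xyz": [0,0,0],"claw": 0},
    {"angular": [0,0,0],"xyz": [0,0,1.2],"claw": 0},
    {"angular": [0,0,0],"xyz": [0,0,1.1],"claw": 0},
    {"angular": [0,0,0],"xyz": [0,0,1.1],"claw": 0},
    {"angular": [0,0,0],"xyz": [0,0,1.1],"claw": 0},
    {"angular": [0,0,0],"xyz": [0,0,0],"claw": 0},
    {"angular": [0,0,0],"xyz": [0,0,0],"claw": 0},
  ],
)

```text
t: 9.6
eef_pos: [0.6466, 0.0075, 0.2743]
ee_rot: [-3.14, -0.004, -0.41]
force: [-4.2, 1.8, 17.1]
width: 0.0005
gripper_force: 8.4
```

Request:
servo_tool(
  targets=[
    {"angular": [0,0,0],"xyz": [0,0,-2.2],"claw": 0},
    {"angular": [0,0,0],"xyz": [0,0,-2.3],"claw": 0},
    {"angular": [0,0,0],"xyz": [0,0,0],"claw": 0},
    {"angular": [0,0,0],"xyz": [0,0,0],"claw": 0},
    {"angular": [0,0,0],"xyz": [0,0,0],"claw": 0},
    {"angular": [0,0,0],"xyz": [0,0,0],"claw": 0},
    {"angular": [0,0,0],"xyz": [0,0,1.2],"claw": 0},
    {"angular": [0,0,0],"xyz": [0,0,1.1],"claw": 0},
    {"angular": [0,0,0],"xyz": [0,0,1.1],"claw": 0},
    {"angular": [0,0,0],"xyz": [0,0,1.1],"claw": 0},
    {"angular": [0,0,0],"xyz": [0,0,0],"claw": 0},
    {"angular": [0,0,0],"xyz": [0,0,0],"claw": 0},
  ],
)

```text
t: 10.8
eef_pos: [0.6466, 0.0075, 0.2742]
ee_rot: [-3.14, -0.004, -0.41]
force: [-4.6, 0.3, 16.4]
width: 0.0005
gripper_force: 8.4
```

Request:
servo_tool(
  targets=[
    {"angular": [0,0,0],"xyz": [0,0,-2.2],"claw": 0},
    {"angular": [0,0,0],"xyz": [0,0,-2.3],"claw": 0},
    {"angular": [0,0,0],"xyz": [0,0,0],"claw": 0},
    {"angular": [0,0,0],"xyz": [0,0,0],"claw": 0},
    {"angular": [0,0,0],"xyz": [0,0,0],"claw": 0},
    {"angular": [0,0,0],"xyz": [0,0,0],"claw": 0},
    {"angular": [0,0,0],"xyz": [0,0,1.2],"claw": 0},
    {"angular": [0,0,0],"xyz": [0,0,1.1],"claw": 0},
    {"angular": [0,0,0],"xyz": [0,0,1.1],"claw": 0},
    {"angular": [0,0,0],"xyz": [0,0,1.1],"claw": 0},
    {"angular": [0,0,0],"xyz": [0,0,0],"claw": 0},
    {"angular": [0,0,0],"xyz": [0,0,0],"claw": 0},
  ],
)

```text
t: 12.0
eef_pos: [0.6466, 0.0075, 0.2742]
ee_rot: [-3.14, -0.004, -0.41]
force: [-3.7, 2.0, 16.3]
width: 0.0005
gripper_force: 8.4
```

Request:
servo_tool(
  targets=[
    {"angular": [0,0,0],"xyz": [0,0,-2.2],"claw": 0},
    {"angular": [0,0,0],"xyz": [0,0,-2.3],"claw": 0},
    {"angular": [0,0,0],"xyz": [0,0,-3],"claw": 0},
    {"angular": [0,0,0],"xyz": [0,0,-3],"claw": 0},
    {"angular": [0,0,0],"xyz": [-3,-2,0],"claw": 0},
    {"angular": [0,0,0],"xyz": [-4,-2.8,0],"claw": 0},
    {"angular": [0,0,0],"xyz": [-4,-2.8,0],"claw": 0},
    {"angular": [0,0,0],"xyz": [-4,-2.8,0],"claw": 0},
    {"angular": [0,0,0],"xyz": [-3,-2,0],"claw": 0},
    {"angular": [0,0,0],"xyz": [0,0,0],"claw": 0},
    {"angular": [0,0,0],"xyz": [0,0,0],"claw": 0},
  ],
)

```text
t: 13.1
eef_pos: [0.5298, 0.194, 0.3758]
ee_rot: [3.141, 0.0, -0.409]
force: [1.0, -0.9, -0.0]
width: 0.0005
gripper_force: 0.0
```

Run:
```python
import cv2,numpy as np
from station import monitor,viewer
s=monitor.get_state();print(s['t'],s['eef_pos'],s['force'])
a=viewer.grab_frame('scene')['color'];b=viewer.grab_frame('top')['color']
cv2.imwrite('pics/full.png',a)
r=lambda i:cv2.resize(i,(400,400),interpolation=2)
cv2.imwrite('pics/c5.png',np.hstack([r(a[175:275,195:295]),r(b[150:220,250:320])]))
```

```text
13.1 [0.52977989 0.19404287 0.37583962] [ 1.03759904 -0.94559739 -0.03980804]
```

View pics/c5.png

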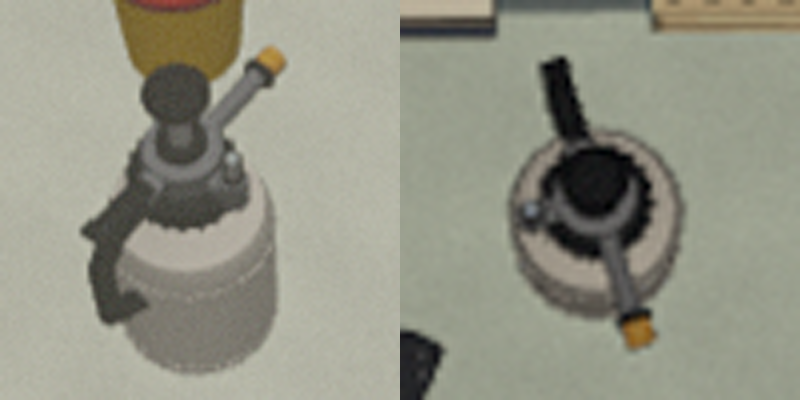

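The knob is up and the sprayer hasn't moved. The pin top went from crop row 174 to about 157, roughly 17 mm. I'll give two more strokes for margin, since extra ones do no harm, and check that the pin no longer moves.

Request:
servo_tool(
  targets=[
    {"angular": [0,0,0],"xyz": [3,2,0],"claw": 0},
    {"angular": [0,0,0],"xyz": [4,2.8,0],"claw": 0},
    {"angular": [0,0,0],"xyz": [4,2.8,0],"claw": 0},
    {"angular": [0,0,0],"xyz": [4,2.8,0],"claw": 0},
    {"angular": [0,0,0],"xyz": [3,2,0],"claw": 0},
    {"angular": [0,0,0],"xyz": [0,0,3],"claw": 0},
    {"angular": [0,0,0],"xyz": [0,0,3],"claw": 0},
    {"angular": [0,0,0],"xyz": [0,0,0],"claw": 0},
    {"angular": [0,0,0],"xyz": [0,0,1.2],"claw": 0},
    {"angular": [0,0,0],"xyz": [0,0,1.1],"claw": 0},
    {"angular": [0,0,0],"xyz": [0,0,1.1],"claw": 0},
    {"angular": [0,0,0],"xyz": [0,0,1.1],"claw": 0},
    {"angular": [0,0,0],"xyz": [0,0,0],"claw": 0},
    {"angular": [0,0,0],"xyz": [0,0,0],"claw": 0},
  ],
)

```text
t: 14.6
eef_pos: [0.6468, 0.0067, 0.2751]
ee_rot: [-3.141, -0.004, -0.41]
force: [-2.2, -3.3, 8.7]
width: 0.0007
gripper_force: 4.1
```

Request:
servo_tool(
  targets=[
    {"angular": [0,0,0],"xyz": [0,0,-2.2],"claw": 0},
    {"angular": [0,0,0],"xyz": [0,0,-2.3],"claw": 0},
    {"angular": [0,0,0],"xyz": [0,0,0],"claw": 0},
    {"angular": [0,0,0],"xyz": [0,0,0],"claw": 0},
    {"angular": [0,0,0],"xyz": [0,0,0],"claw": 0},
    {"angular": [0,0,0],"xyz": [0,0,0],"claw": 0},
    {"angular": [0,0,0],"xyz": [0,0,1.2],"claw": 0},
    {"angular": [0,0,0],"xyz": [0,0,1.1],"claw": 0},
    {"angular": [0,0,0],"xyz": [0,0,1.1],"claw": 0},
    {"angular": [0,0,0],"xyz": [0,0,1.1],"claw": 0},
    {"angular": [0,0,0],"xyz": [0,0,0],"claw": 0},
    {"angular": [0,0,0],"xyz": [0,0,0],"claw": 0},
  ],
)

```text
t: 15.8
eef_pos: [0.6467, 0.0076, 0.2742]
ee_rot: [-3.14, -0.004, -0.41]
force: [-4.0, 0.8, 17.3]
width: 0.0005
gripper_force: 8.2
```

Request:
servo_tool(
  targets=[
    {"angular": [0,0,0],"xyz": [0,0,-2.2],"claw": 0},
    {"angular": [0,0,0],"xyz": [0,0,-2.3],"claw": 0},
    {"angular": [0,0,0],"xyz": [0,0,-3],"claw": 0},
    {"angular": [0,0,0],"xyz": [0,0,-3],"claw": 0},
    {"angular": [0,0,0],"xyz": [-3,-2,0],"claw": 0},
    {"angular": [0,0,0],"xyz": [-4,-2.8,0],"claw": 0},
    {"angular": [0,0,0],"xyz": [-4,-2.8,0],"claw": 0},
    {"angular": [0,0,0],"xyz": [-4,-2.8,0],"claw": 0},
    {"angular": [0,0,0],"xyz": [-3,-2,0],"claw": 0},
    {"angular": [0,0,0],"xyz": [0,0,0],"claw": 0},
    {"angular": [0,0,0],"xyz": [0,0,0],"claw": 0},
  ],
)

```text
t: 16.9
eef_pos: [0.5298, 0.194, 0.3759]
ee_rot: [3.141, 0.0, -0.409]
force: [0.1, 0.9, -0.7]
width: 0.0006
gripper_force: 0.0
```

Run:
```python
import cv2,numpy as np
from station import monitor,viewer
s=monitor.get_state();print(s['t'],s['eef_pos'],s['force'])
a=viewer.grab_frame('scene')['color'];p=cv2.imread('pics/full.png');o=cv2.imread('pics/scene0.png')
g=lambda i:cv2.cvtColor(i,6).astype(int)[207:223,250:257]
print(np.hstack([g(o),g(p),g(a)]))
r=lambda i:cv2.resize(i[175:275,195:295],(400,400),interpolation=2)
cv2.imwrite('pics/c6.png',np.hstack([r(p),r(a)]))
```

```text
16.9 [0.52978901 0.1940354  0.37587903] [ 0.09343139  0.86457635 -0.69538398]
[[102 159 168 170 164 168 166 114 169 178 180 176 174 175 113 165 180 175
  174 175 176]
 [107 159 170 168 169 168 168 111 169 177 177 178 178 176 113 168 180 177
  179 175 178]
 [ 93 114 141 158 168 168 168 106 128 152 166 178 180 181 103 123 152 167
  179 178 176]
 [ 95  70  88 128 167 169 167 101  69 101 136 178 179 177 101  70 103 138
  181 176 178]
 [100  62  61 110 167 171 169 105  63  70 113 179 181 175 107  63  65 116
  181 180 176]
 [101  64  60 100 161 170 170 107  72  78 109 167 181 179 104  69  81 111
  166 179 178]
 [ 94  61  60  75 118 150 170  94  97 136 135 133 153 177 100  94 134 131
  137 153 178]
 [ 76  59  59  58  75 120 167  88 120 162 159 126 126 177  90 124 159 159
  125 131 175]
 [ 71  63  63  58  65 112 168  81 112 145 141 109 116 173  80 112 141 142
  112 117 174]
 [ 76  68  90  84  72 101 163  82  84 112 116  92 103 171  82  89 111 116
   92 110 169]
 [ 82  94 134 137 125  88 143  89  81 103  97  93  93 155  91  76 103 103
   88  92 157]
 [ 86  98 153 159 145  79 111  95  87 104 101  91  75 119  95  81  99  99
   95  74 121]
 [ 84  76 123 125 110  71  97  91  78  91  93  83  75 108  89  76  89  95
   84  77 108]
 [ 92  65  74  79  69  79 104 101  70  71  78  69  91 110  97  81  74  75
   77  87 114]
 [ 87  90  87  78  90  93  96 100 101  87  85  93  97  95  96 100  91  81
   91 100 102]
 [ 77  88  86  78  88  85  83  85  98  86  91  90  90  90  88  89  92  86
   91  91  88]]
```

View pics/c6.png

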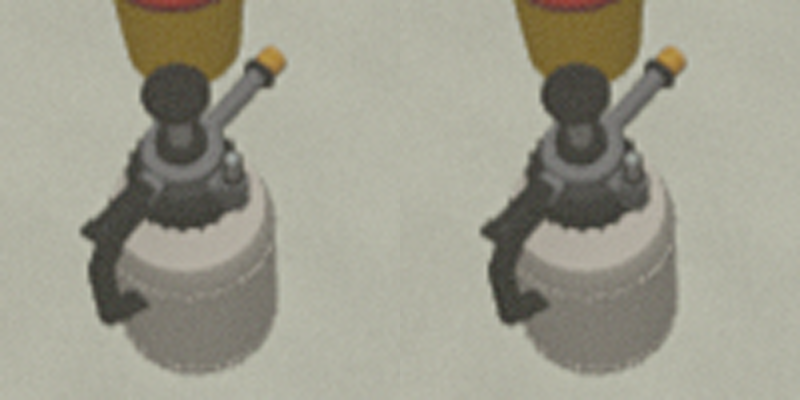

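The pin tip sits at crop (232,157) in both views, so the two extra strokes didn't move it and it is fully out. The knob is up and the sprayer is where it was.

```bash
python3 -c "from station import order;print(order.job_done())"
```

```text
the job is handed in; nothing more can be done
None
```

I pumped the sprayer with nine full strokes until the pressure pin was fully out (the last two no longer moved it), left it upright in place with the knob up and the arm clear, and handed the job in at about 17 s.

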